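# Lock the tool case bolt against its spring catch

### The job

Lock the blue tool case: with one fingertip press the red spring catch bar down and keep it down, and with the other fingertip push the yellow bolt handle along until the bolt is fully home in the brass keeper. Do not let the catch up on the way; once the bolt is home, take the hand away so that the catch springs right up again and locks it. Only press and push: nothing is to be picked up, and the things standing around the case stay where they are.

Things in the scene. Friction and masses are not known exactly. Their poses are not given: they have to be found in the camera images.
- tool_case: low blue steel case with grey lid, fixed, 134 (x) x 244 (y) x 64 mm high; origin: centre of underside. z up, +y = the way the bolt locks, towards the brass keeper. On top two lanes along y, 66 mm apart: red catch bar at x = -33 mm, bolt at x = +33 mm, gap between bar and yellow handle 32 mm. Guides, keeper and all else on it stay below 88 mm above the bench.
- catch_top (a point): centre of the top face of the red catch bar; 106 mm above the bench when up. The bar is 28 mm wide (case x), 128 mm long (case y), flat, and may be pressed anywhere along its length; a fingertip can slide along it. Axes as the case.
- catch_travel (a joint): how far the red bar is pressed straight down, m: 0 = up, 0.012 = bottomed. Spring-loaded: 2.3 N to start it, 4.3 N at 0.006, 6.3 N at the bottom. Above 0.006 its teeth clear the bolt, so hold it at 0.007 to 0.012; let up with the bolt part-way, it locks the bolt there (notches every 16 mm).
- catch: the red bar with the comb under it; origin at the centre of its top face, same point as point catch_top.
- handle_top (a point): centre of the top edge of the yellow bolt handle, an upright plate 40 mm wide (case x), 8 mm thick (case y), its top 120 mm and lower edge 84 mm above the bench. Push its -y face towards +y. It stands at case y = -20 mm at bolt 0 and at +31 mm when home.
- bolt_travel (a joint): travel of the bolt along the case's +y, m: 0 to 0.002 = drawn back (start), 0.051 = at its stop, fully home in the keeper. The last notch runs from 0.047 to 0.051; only there does the catch come up and lock it home. Friction about 2.5 N; it stays where it is left.
- bolt: the steel bolt with its yellow handle; origin on the rod's axis under the handle, 44 mm below point handle_top; rod 14 mm thick; axes as the case.
- tall_bolt: steel hex bolt standing on its head, 87 mm tall, 22 mm wide; loose; origin at the centre of its underside. Stays where it is.
- rusty_nut: rusty hex nut lying flat, 36 mm wide, 16 mm high; loose; origin at the centre of its underside. Stays where it is.
- centre_punch: steel centre punch lying flat, 112 mm long, 12 mm thick; loose; origin at the centre of its underside. Stays where it is.
- spool: rusty turned steel spacer standing upright, 34 mm wide, 54 mm tall; loose; origin at the centre of its underside. Stays where it is.
- packing_block: hardwood block, 45 x 90 x 34 mm high; loose; origin at the centre of its underside. Stays where it is.
- oiler: pale thumb oiler with a thin curved spout, 69 x 80 mm, 156 mm tall; loose; origin at the centre of its underside. Stays where it is.

How it is judged:
By the outcome, as a careful person would: the job done as asked, in the order asked, and still so for the second after the job is handed in, with the robot touching nothing.
It also fails if it takes over 48 s, if anything falls off the work surface, if the arm or the gripper's body presses on something with over 40 N, if the wrist force passes 120 N, or if a joint passes its speed limit or range.

### The arm

A 6-joint arm with a two-finger parallel gripper is mounted at the origin on a cart in front of the work surface, level with it; the furniture and walls round the work are solid. World frame = base frame: x ahead of the robot, y to its left, z up, the work surface at z = 0. Lengths are in m, angles in rad, forces in N, time in s.
With the tool pointing down it reaches from about 0.425 to 0.95 m from the base axis. Payload 3.5 kg.
Tool frame: the origin (TCP) lies on the centre line of the jaws, within the pads' length; the fingertips stand 14 mm ahead of it and the grasp point (between the pads) lies 5 mm behind it (ctrl.finger_overhang is the distance from the TCP to the fingertips, in m); z points along the fingers, y is the line along which they close (so a half turn about z gives the same grasp; the last joint's range is limited). The gripper opens to 85 mm and grips with 20 to 120 N. Pads are 22 mm wide; open, the fingers measure 114 mm over their backs; the gripper's body (76 mm by 85 mm) begins 54 mm behind the grasp point. The pads swing forward as they close: fully open they stand 13 mm farther back than shut.
Start: joints at [0.98, 0.286, 1.577, -0, 1.279, -0.15], TCP at [0.288, 0.61, 0.245] pointing down, gripper open.
Joint ranges: [-2.77, 2.77], [-0.9, 2.22], [0.21, 2.48], [-1.53, 4.67], [0.24, 2.81], [-2.84, 2.84]. Speed limits (rad/s): [2.79, 2.79, 3.14, 3.14, 3.14, 3.14].

### API

Orientations are given as a unit quaternion [x, y, z, w].
In Python, from plant import ctrl gives the robot as it stands.
- The arm moves only by the tool send_rows, never from a script. Its argument "moves" is text: rows parted by semicolons, each of 7 numbers parted by spaces: the turn, a rotation vector about the tool's x, y, z in units of 360 degrees (1.0 is 360 degrees), then the shift along the tool's x, y, z in units of 20 cm (1.0 is 20 cm), then the gripper's target within -1 to 1 (fully open at 1, half-way at 0, shut at -1). A call has 1 to 12 rows; each row is the pose to reach, as a shift and turn from the pose commanded when the call began, along the tool's axes at that moment, turning the shorter way round; what a row does not reach only later rows make up. A row lasts 1/8 s, in which the tool goes at most 62.5 mm and 10.7 degrees, less where a joint would pass 70% of its speed; a pose out of reach is approached as far as the arm can. A call with a number of a shift or a turn outside -1 to 1 is refused whole. A call with a gripper value outside its range is refused whole. The fingers move at their own pace and stop on an object; "newtons" is the grip in N (left out, the last holds). Time passes only in rows, so rows that repeat a pose let the fingers close. It gives the time, the measured TCP pose, the force, the opening and the grip force at its end, in the units of the state.
- ctrl.get_state(): the state, without advancing time (a new reading comes with each control period).
- ctrl.read_camera(name): name is "scene" or "top"; returns a dict with "image" (384x512x3 uint8, red, green, blue), "fovy" (degrees; the focal length in pixels is half the picture's height over the tangent of half this angle, whatever the lens; pixels are square), "cx", "cy" (the principal point, pixels), "extrinsics" (4x4, takes a point from camera to world coordinates). Camera axes: x right, y up, looking along -z (the intrinsics and any distortion apply to the point x, -y, -z); pixel columns grow to the right and rows downward; lengths in m; the calibration is good to about 2 mm. A picture is of the moment at which its call begins. There is no depth.
- ctrl.sign_off(): hands the job in; it is judged then, once.
The state is a dict: "time": time; "qpos": joint angles; "dq": joint speeds; "joint_efforts": joint torques, N m; "eef_pos": TCP position; "tcp_rot": TCP orientation; "contact_force": force on the tool from outside, world axes, zero at the start; "wrist_torque": the same for the moment, N m; "opening": opening from 0.0 (shut) to 1.0 (fully open); "finger_force": force on a finger pad.
Only numpy, scipy, OpenCV 4.12 (cv2) and the standard library are available. Lean on these libraries where they do the work, as an engineer would, in place of code of your own. Each camera call takes 0.05 s, during which the arm holds its last target. There are 200 camera calls.

## Working session

There is one attempt and no reset: what is moved stays moved. The work goes in short steps, Python scripts to look and compute and a tool call to move; the robot and the scene stay as the last step left them, time stands still between calls to the robot, and variables do not carry over. Pictures are saved under pics/ and viewed, at most 10 in all, crops included, and the job is handed in when it is done.

Besides the shell and the picture viewer there is one more tool, called after "Call:" as a command line: name --argument value ..., lists and objects as JSON in quotes. send_rows: Moves the arm, as the interface text tells. Its arguments: {"type":"object","properties":{"moves":{"type":"string"},"newtons":{"type":"number"}},"required":["moves"]}

```bash
mkdir -p pics; cat > h.py <<'E'
from plant import ctrl
import numpy as np, cv2
def snap(n,f):
    c=ctrl.read_camera(n); cv2.imwrite(f'pics/{f}.png',cv2.cvtColor(c['image'],cv2.COLOR_RGB2BGR)); return c
E
python3 - <<'E'
from h import *
import pickle
d={}
for n in('scene','top'):
    c=snap(n,n+'0'); d[n]=c; print({k:v for k,v in c.items() if k!='image'})
pickle.dump(d,open('c.pkl','wb')); s=ctrl.get_state(); print(s)
E
```

```text
{'fovy': 52.00967916692387, 'cx': 254.59545395154433, 'cy': 190.18764215071823, 'extrinsics': array([[-0.53006276,  0.59459329, -0.60455959,  0.10337634],
       [-0.84779059, -0.35742545,  0.39178842,  0.1597019 ],
       [ 0.01686979,  0.72021238,  0.69354851,  0.68184847],
       [ 0.        ,  0.        ,  0.        ,  1.        ]])}
{'fovy': 46.83098866219244, 'cx': 247.24359811550588, 'cy': 195.79669011797603, 'extrinsics': array([[ 0.02970342,  0.98551678, -0.16695623,  0.4594183 ],
       [-0.99928781,  0.03316705,  0.01799523, -0.16353278],
       [ 0.02327204,  0.1663028 ,  0.98580008,  1.04342525],
       [ 0.        ,  0.        ,  0.        ,  1.        ]])}
{'time': 0.1, 'qpos': array([ 9.80023736e-01,  2.87158934e-01,  1.57803421e+00,  4.66454356e-05,
        1.27859035e+00, -1.49978037e-01]), 'dq': array([ 8.26172756e-05, -2.21627440e-03, -3.79361407e-03,  1.05226341e-03,
       -2.45373844e-03, -4.42828061e-04]), 'joint_efforts': array([ 1.24309649e-03, -4.07296371e+01, -2.93699670e+01, -1.05606509e-04,
        3.41757324e-03, -1.59727996e-06]), 'eef_pos': array([0.2876284 , 0.6100309 , 0.24402892]), 'tcp_rot': array([ 2.18623756e-01,  9.75808615e-01, -1.01306027e-03, -4.17317012e-04]), 'contact_force': array([-0.18730552, -0.274568  ,  0.49404433]), 'wrist_torque': array([-0.0355477 , -0.051214  ,  0.02293769]), 'finger_force': 0.0, 'opening': 0.998891421916646}
```

View pics/scene0.png

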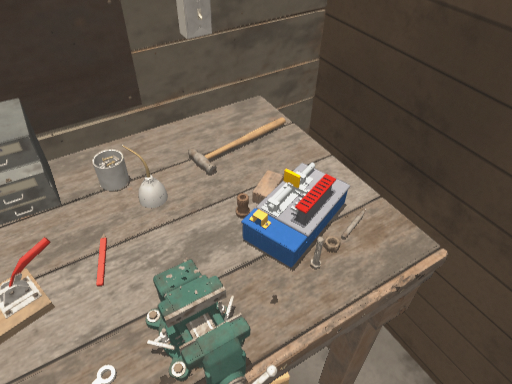

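View pics/top0.png

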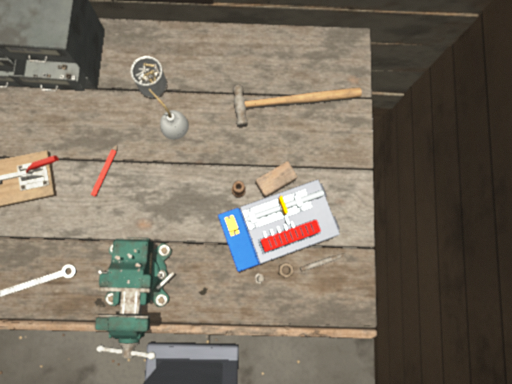

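```bash
python3 - <<'E'
import cv2
a=cv2.imread('pics/top0.png')[170:290,205:355]; cv2.imwrite('pics/tc.png',cv2.resize(a,None,fx=5,fy=5,interpolation=cv2.INTER_CUBIC))
a=cv2.imread('pics/scene0.png')[155:275,230:375]; cv2.imwrite('pics/sc.png',cv2.resize(a,None,fx=5,fy=5,interpolation=cv2.INTER_CUBIC))
E
```

```text
(no output)
```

View pics/tc.png

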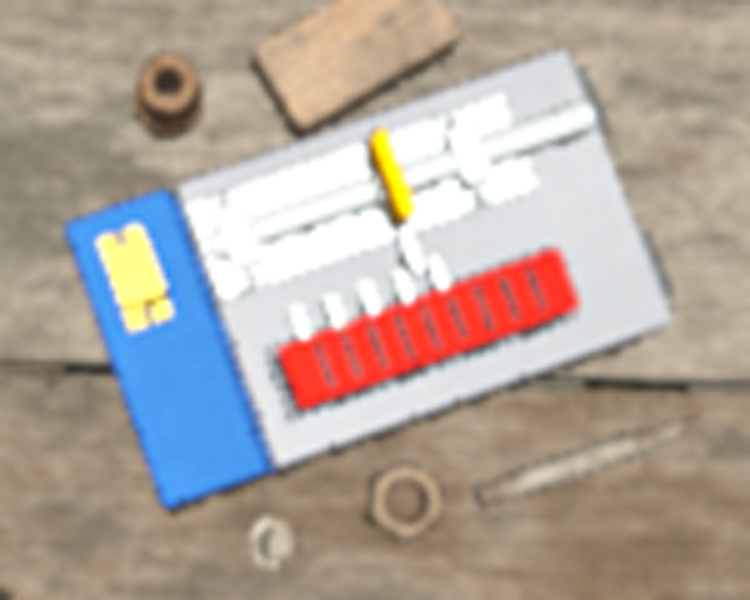

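View pics/sc.png

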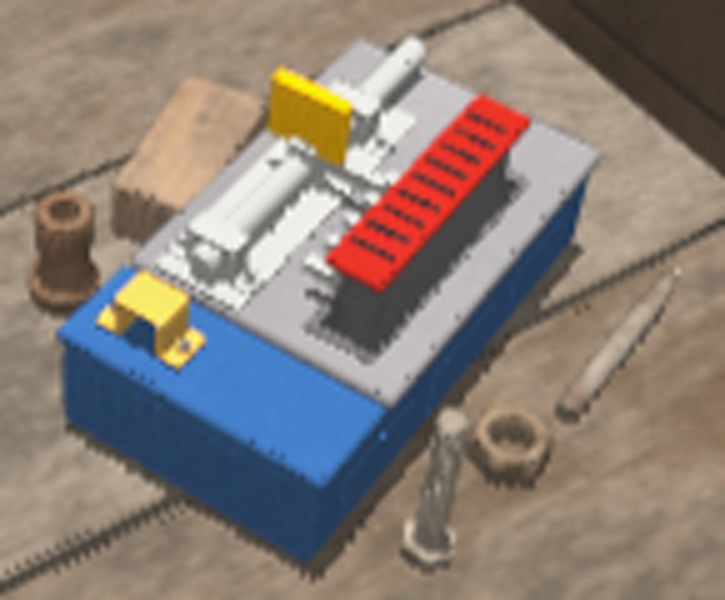

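```bash
cat > m.py <<'E'
import numpy as np,pickle
d=pickle.load(open('c.pkl','rb'))
O={'top':(205,170),'scene':(230,155)}
def P(n,u,v,z):
    c=d[n]; px=O[n][0]+(u+.5)/5-.5; py=O[n][1]+(v+.5)/5-.5
    f=192/np.tan(np.radians(c['fovy']/2)); E=c['extrinsics']
    r=E[:3,:3]@np.array([(px-c['cx'])/f,-(py-c['cy'])/f,-1]); t=E[:3,3]
    return (t+r*(z-t[2])/r[2])[:2]
E
python3 - <<'E'
from m import *
loc=np.array([[67,122],[-67,122],[-67,-122],[67,-122]])/1e3
case={'top':[(68,228),(168,508),(668,320),(567,52)],'scene':[(60,335),(320,487),(600,155),(365,40)]}
red={'top':[(278,345),(303,410),(578,305),(557,250)],'scene':[(327,262),(370,290),(530,122),(485,95)]}
lr=np.array([[-19,64],[-47,64],[-47,-64],[-19,-64]])/1e3
han={'top':[(378,130),(405,218)],'scene':[(275,72),(350,105)]}
def fit(l,w):
    lc=l-l.mean(0);wc=w-w.mean(0);U,S,V=np.linalg.svd(lc.T@wc);R=V.T@U.T
    return R,w.mean(0)-R@l.mean(0),np.degrees(np.arctan2(R[1,0],R[0,0])),np.abs((l@R.T+w.mean(0)-R@l.mean(0))-w).max()
A=[]
for n in case:
    w=np.array([P(n,*p,.064) for p in case[n]]);R,t,a,e=fit(loc,w);print(n,'case',t,a,e)
    w2=np.array([P(n,*p,.106) for p in red[n]]);print(' red',fit(lr,w2)[1:],'size',np.linalg.norm(w2[0]-w2[1]),np.linalg.norm(w2[1]-w2[2]),'in case',(w2.mean(0)-t)@R)
    w3=np.array([P(n,*p,.12) for p in han[n]]);print(' handle',w3.mean(0),np.linalg.norm(w3[0]-w3[1]),'in case',(w3.mean(0)-t)@R)
for k,u,v,z in[('tall',270,540,.087),('nut',405,500,.016),('spool',168,85,.054)]: print(k,P('top',u,v,z))
E
```

```text
top case [ 0.56289648 -0.25277258] 21.658260953375088 0.005104285171286638
 red (array([ 0.56772383, -0.26273466]), np.float64(21.497163202425675), np.float64(0.0018569449821269624)) size 0.029166329570942694 0.12544351898748624 in case [-0.03219002 -0.01094762]
 handle [ 0.60000075 -0.25612708] 0.03905498595655403 in case [ 0.03324673 -0.01681174]
scene case [ 0.55927627 -0.25130094] 21.080743445905753 0.004095401226768991
 red (array([ 0.56440128, -0.2614752 ]), np.float64(20.242637226287258), np.float64(0.0028698719432846964)) size 0.02211385328666756 0.1284363634808119 in case [-0.03187397 -0.01085403]
 handle [ 0.59877821 -0.25685848] 0.037528029534545274 in case [ 0.03485929 -0.01939379]
tall [ 0.44612516 -0.21033422]
nut [ 0.46497674 -0.2752358 ]
spool [ 0.64746593 -0.16043588]
```

The views agree to a few mm. The case is at (0.561, -0.252) with yaw 21.3°, the red bar is centred at case y = -11 mm, and the handle is at case y = -19 mm with the bolt drawn back. I'll put the fingers across the two lanes, tool y along case x, and start travelling high.

Call:
send_rows --moves "0 0 0 -0.3 -0.3 -0.3 0.2;0 0 0 -1 -1 -0.35 0.2;0 0 0 -1 -1 -0.35 0.2;0 0 0 -1 -1 -0.35 0.2;0 0 0 -1 -1 -0.35 0.2;0 0 0 -1 -1 -0.35 0.2" --newtons 40

```text
time: 0.85
eef_pos: [0.3845, 0.342, 0.3158]
tcp_rot: [0.221, 0.975, 0.0, 0.0]
contact_force: [-0.2, 1.0, -0.6]
opening: 0.598
finger_force: 0.0
```

Call:
send_rows --moves "0 0 0 -1 -1 0 0.2;0 0 0 -1 -1 0 0.2;0 0 0 -1 -1 0 0.2;0 0 0 -1 -1 0 0.2;0 0 0 -1 -1 0 0.2"

```text
time: 1.48
eef_pos: [0.4796, 0.0764, 0.3147]
tcp_rot: [0.219, 0.976, 0.0, -0.0]
contact_force: [0.6, -0.3, 0.1]
opening: 0.595
finger_force: 0.0
```

Call:
send_rows --moves "0 0 0.1206 -1 -1 0 0.2;0 0 0.1206 -1 -1 0 0.2;0 0 0.1206 -1 -1 0 0.2;0 0 0.1206 -1 -1 0 0.2;0 0 0.1206 -1 -1 0 0.2;0 0 0.1206 -1 -1 0 0.2"

```text
time: 2.22
eef_pos: [0.5752, -0.1893, 0.3137]
tcp_rot: [0.565, 0.825, 0.0, -0.001]
contact_force: [-0.3, -0.2, 0.1]
opening: 0.601
finger_force: 0.0
```

Call:
send_rows --moves "0 0 0 -0.5 -0.18 0 0.2;0 0 0 -0.5 -0.18 0 0.2;0 0 0 -0.5 -0.18 0.8 0.2;0 0 0 -0.5 -0.18 0.8 0.2;0 0 0 -0.5 -0.18 0.8 0.2;0 0 0 -0.5 -0.18 0.8 0.2;0 0 0 -0.5 -0.18 0.8 0.2"

```text
time: 3.1
eef_pos: [0.5788, -0.2939, 0.1574]
tcp_rot: [0.563, 0.826, 0.0, 0.001]
contact_force: [0.1, 0.3, 0.7]
opening: 0.601
finger_force: 0.0
```

```bash
python3 - <<'E'
from h import *
print(ctrl.finger_overhang, ctrl.get_state()['eef_pos'],ctrl.get_state()['contact_force'])
a=snap('scene','s1')['image'][100:260,220:400,::-1]
b=snap('top','t1')['image'][160:280,200:350,::-1]
r=lambda i:cv2.resize(i,(400,400*i.shape[0]//i.shape[1]),interpolation=cv2.INTER_CUBIC)
a,b=r(a),r(b); b=cv2.copyMakeBorder(b,0,a.shape[0]-b.shape[0],0,0,0)
cv2.imwrite('pics/v1.png',np.hstack([a,b]))
E
```

```text
0.014 [ 0.57877065 -0.29392883  0.15740473] [0.14734609 0.2685136  0.67927345]
```

View pics/v1.png

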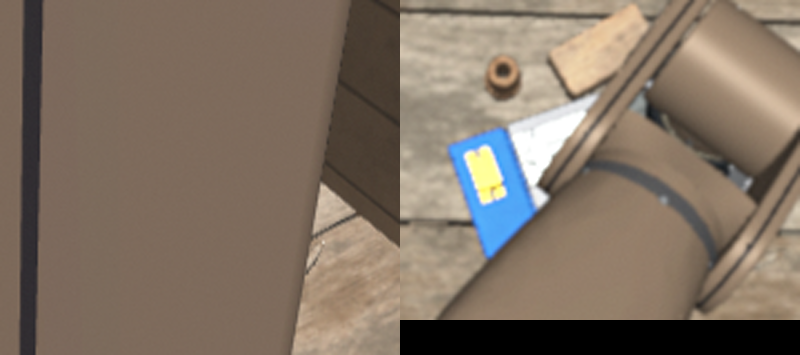

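The arm hides the work here, so I'll go down by feel.

Call:
send_rows --moves "0 0 0 -0.02 0 0.08 0.2;0 0 0 -0.02 0 0.16 0.2;0 0 0 -0.02 0 0.16 0.2;0 0 0 -0.02 0 0.16 0.2"

```text
time: 3.7
eef_pos: [0.5788, -0.2981, 0.1229]
tcp_rot: [0.564, 0.826, 0.0, -0.0]
contact_force: [0.4, -0.4, 0.0]
opening: 0.6
finger_force: 0.0
```

Call:
send_rows --moves "0 0 0 0 0 0.01 0.2;0 0 0 0 0 0.02 0.2;0 0 0 0 0 0.02 0.2;0 0 0 0 0 0.02 0.2"

```text
time: 4.2
eef_pos: [0.579, -0.2982, 0.1195]
tcp_rot: [0.564, 0.826, -0.0, 0.0]
contact_force: [0.7, -0.1, -0.3]
opening: 0.598
finger_force: 0.0
```

Call:
send_rows --moves "0 0 0 0 0 0.005 0.2;0 0 0 0 0 0.01 0.2;0 0 0 0 0 0.01 0.2"

```text
time: 4.58
eef_pos: [0.5788, -0.2981, 0.1172]
tcp_rot: [0.564, 0.826, 0.0, -0.0]
contact_force: [-0.1, 0.2, -0.2]
opening: 0.599
finger_force: 0.0
```

No contact yet, as expected since the pads sit back when part open. I'll keep going in small steps.

Call:
send_rows --moves "0 0 0 0 0 0.005 0.2;0 0 0 0 0 0.01 0.2;0 0 0 0 0 0.01 0.2"

```text
time: 4.95
eef_pos: [0.579, -0.2982, 0.1155]
tcp_rot: [0.564, 0.826, -0.0, 0.0]
contact_force: [0.2, 1.1, 1.2]
opening: 0.602
finger_force: 0.7
```

Call:
send_rows --moves "0 0 0 0 0 0.005 0.2;0 0 0 0 0 0.01 0.2;0 0 0 0 0 0.01 0.2"

```text
time: 5.32
eef_pos: [0.579, -0.2982, 0.1134]
tcp_rot: [0.564, 0.826, -0.0, 0.0]
contact_force: [-0.3, 0.4, 2.2]
opening: 0.598
finger_force: 1.1
```

Call:
send_rows --moves "0 0 0 0 0 0.005 0.2;0 0 0 0 0 0.01 0.2;0 0 0 0 0 0.01 0.2"

```text
time: 5.7
eef_pos: [0.579, -0.2982, 0.1114]
tcp_rot: [0.564, 0.826, -0.0, 0.0]
contact_force: [-0.4, -0.3, 3.2]
opening: 0.601
finger_force: 1.4
```

Call:
send_rows --moves "0 0 0 0 0 0.01 0.2;0 0 0 0 0 0.02 0.2;0 0 0 0 0 0.02 0.2;0 0 0 0 0 0.02 0.2"

```text
time: 6.2
eef_pos: [0.579, -0.2982, 0.1075]
tcp_rot: [0.564, 0.826, -0.0, 0.0]
contact_force: [-1.1, 1.0, 3.8]
opening: 0.6
finger_force: 2.0
```

Call:
send_rows --moves "0 0 0 0 0 0.005 0.2;0 0 0 0 0 0.01 0.2;0 0 0 0 0 0.01 0.2;0 0 0 0 0 0.01 0.2"

```text
time: 6.7
eef_pos: [0.579, -0.2982, 0.1055]
tcp_rot: [0.564, 0.826, -0.0, 0.0]
contact_force: [-0.5, 2.0, 4.1]
opening: 0.598
finger_force: 2.4
```

```bash
cat > f.py <<'E'
from h import *
F=[]
for i in range(10):
    ctrl.read_camera('top'); s=ctrl.get_state(); F.append([*s['contact_force'],s['finger_force'],*s['wrist_torque']])
print(s['eef_pos'],np.mean(F,0).round(2),np.std(F,0).round(2))
E
python3 f.py
```

```text
[ 0.57895964 -0.29817007  0.10537295] [-0.74  0.88  4.87  2.39  0.07  0.24 -0.03] [0.27 0.41 0.33 0.   0.03 0.03 0.02]
```

Call:
send_rows --moves "0 0 0 0 0 0.005 0.2;0 0 0 0 0 0.01 0.2;0 0 0 0 0 0.01 0.2;0 0 0 0 0 0.01 0.2"

```text
time: 7.7
eef_pos: [0.579, -0.2982, 0.1046]
tcp_rot: [0.564, 0.826, -0.0, -0.0]
contact_force: [-2.4, 2.2, 9.7]
opening: 0.6
finger_force: 4.7
```

```bash
python3 f.py
```

```text
[ 0.57900101 -0.29821448  0.10459646] [-2.36  2.09  9.32  4.73  0.23  0.66 -0.08] [0.28 0.51 0.48 0.   0.02 0.02 0.03]
```

Force on the red finger side kinked, so the bar is bottomed. I'll back off 2 mm and begin the slide.

Call:
send_rows --moves "0 0 0 0 0 -0.009 0.2;0 0 0 0 0 -0.009 0.2;0 0 0 0.03 0 -0.009 0.2;0 0 0 0.06 0 -0.009 0.2;0 0 0 0.06 0 -0.009 0.2"

```text
time: 8.82
eef_pos: [0.5748, -0.2868, 0.1055]
tcp_rot: [0.564, 0.826, -0.0, 0.001]
contact_force: [1.3, -2.4, 5.7]
opening: 0.602
finger_force: 2.4
```

Call:
send_rows --moves "0 0 0 0.02 0 0 0.2;0 0 0 0.04 0 0 0.2;0 0 0 0.06 0 0 0.2;0 0 0 0.06 0 0 0.2"

```text
time: 9.32
eef_pos: [0.5706, -0.2764, 0.1056]
tcp_rot: [0.564, 0.826, -0.0, 0.001]
contact_force: [2.2, -4.1, 4.7]
opening: 0.602
finger_force: 3.1
```

```bash
python3 f.py
```

```text
[ 0.57058885 -0.27634719  0.10550912] [ 2.36 -4.32  4.63  2.99 -0.8  -0.21  0.06] [0.58 0.49 0.35 0.02 0.02 0.02 0.02]
```

Call:
send_rows --moves "0 0 0 0.03 0 0 0.2;0 0 0 0.06 0 0 0.2;0 0 0 0.09 0 0 0.2;0 0 0 0.12 0 0 0.2;0 0 0 0.15 0 0 0.2;0 0 0 0.15 0 0 0.2"

```text
time: 10.58
eef_pos: [0.5594, -0.248, 0.1055]
tcp_rot: [0.564, 0.826, -0.0, 0.001]
contact_force: [1.4, -4.0, 5.5]
opening: 0.598
finger_force: 2.7
```

```bash
python3 f.py
```

```text
[ 0.55945412 -0.24798929  0.10534669] [ 1.57 -3.78  5.12  2.61 -0.66 -0.16  0.1 ] [0.47 0.44 0.55 0.02 0.02 0.02 0.04]
```

Call:
send_rows --moves "0 0 0 0.02 0 0 0.2;0 0 0 0.04 0 0 0.2;0 0 0 0.04 0 0 0.2;0 0 0 0.04 0 0 0.2"

```text
time: 11.58
eef_pos: [0.5566, -0.2407, 0.1053]
tcp_rot: [0.564, 0.826, -0.0, 0.0]
contact_force: [1.6, -4.4, 4.9]
opening: 0.596
finger_force: 3.1
```

Call:
send_rows --moves "0 0 0 0.01 0 0 0.2;0 0 0 0.01 0 0 0.2;0 0 0 0.01 0 0 0.2"

```text
time: 11.95
eef_pos: [0.5559, -0.239, 0.1053]
tcp_rot: [0.564, 0.826, -0.0, 0.001]
contact_force: [1.6, -5.6, 4.7]
opening: 0.599
finger_force: 3.3
```

Call:
send_rows --moves "0 0 0 0.01 0 0 0.2;0 0 0 0.01 0 0 0.2;0 0 0 0.01 0 0 0.2"

```text
time: 12.32
eef_pos: [0.5558, -0.2386, 0.1054]
tcp_rot: [0.564, 0.826, -0.001, 0.002]
contact_force: [3.8, -8.1, 2.6]
opening: 0.599
finger_force: 5.7
```

Call:
send_rows --moves "0 0 0 0.01 0 0.003 0.2;0 0 0 0.01 0 0.003 0.2;0 0 0 0.01 0 0.003 0.2;0 0 0 0.01 0 0.003 0.2"

```text
time: 12.82
eef_pos: [0.5557, -0.2385, 0.1055]
tcp_rot: [0.565, 0.825, -0.002, 0.005]
contact_force: [4.9, -13.7, 2.2]
opening: 0.6
finger_force: 7.9
```

```bash
python3 f.py
```

```text
[ 0.55574349 -0.23853232  0.10546865] [  5.03 -13.17   1.2    7.91  -2.13  -0.57  -0.23] [0.64 0.51 0.55 0.   0.04 0.03 0.01]
```

The bolt is on its hard stop, at about 14 N. I'll ease back 3 mm while still holding the catch, then lift straight up.

Call:
send_rows --moves "0 0 0 -0.02 0 0 0.2;0 0 0 -0.03 0 0 0.2;0 0 0 -0.03 0 0 0.2;0 0 0 -0.03 0 -0.1 0.2;0 0 0 -0.03 0 -0.3 0.2;0 0 0 -0.03 0 -0.6 0.2;0 0 0 -0.03 0 -1 0.2;0 0 0 -0.03 0 -1 0.2;0 0 0 -0.03 0 -1 0.2"

```text
time: 14.45
eef_pos: [0.556, -0.2394, 0.3043]
tcp_rot: [0.564, 0.826, 0.001, -0.001]
contact_force: [0.3, -0.1, -1.3]
opening: 0.603
finger_force: 0.0
```

Call:
send_rows --moves "0 0 0 1 0.5 0 0.2;0 0 0 1 0.5 0 0.2;0 0 0 1 0.5 0 0.2;0 0 0 1 0.5 0 0.2;0 0 0 1 0.5 0 0.2"

```text
time: 15.08
eef_pos: [0.5749, -0.0146, 0.3001]
tcp_rot: [0.562, 0.827, -0.001, -0.004]
contact_force: [-0.4, -0.6, 0.1]
opening: 0.596
finger_force: 0.0
```

Call:
send_rows --moves "0 0 0 1 0 0 0.2;0 0 0 1 0 0 0.2;0 0 0 1 0 0 0.2;0 0 0 1 0 0 0.2;0 0 0 1 0 0 0.2"

```text
time: 15.7
eef_pos: [0.5034, 0.1681, 0.3027]
tcp_rot: [0.564, 0.826, -0.001, -0.001]
contact_force: [0.3, -0.4, 0.8]
opening: 0.598
finger_force: 0.0
```

```bash
python3 - <<'E'
from h import *
a=snap('scene','s2')['image'][155:275,230:375,::-1]
b=snap('top','t2')['image'][170:290,205:355,::-1]
r=lambda i:cv2.resize(i,(400,331),interpolation=cv2.INTER_CUBIC)
cv2.imwrite('pics/v2.png',np.hstack([r(a),r(b)]))
b=cv2.resize(b,None,fx=5,fy=5,interpolation=cv2.INTER_CUBIC); cv2.imwrite('pics/tc2.png',b)
E
```

```text
(no output)
```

View pics/v2.png

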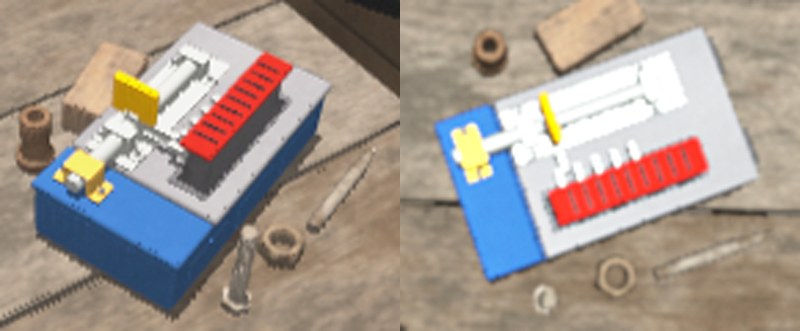

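View pics/tc2.png

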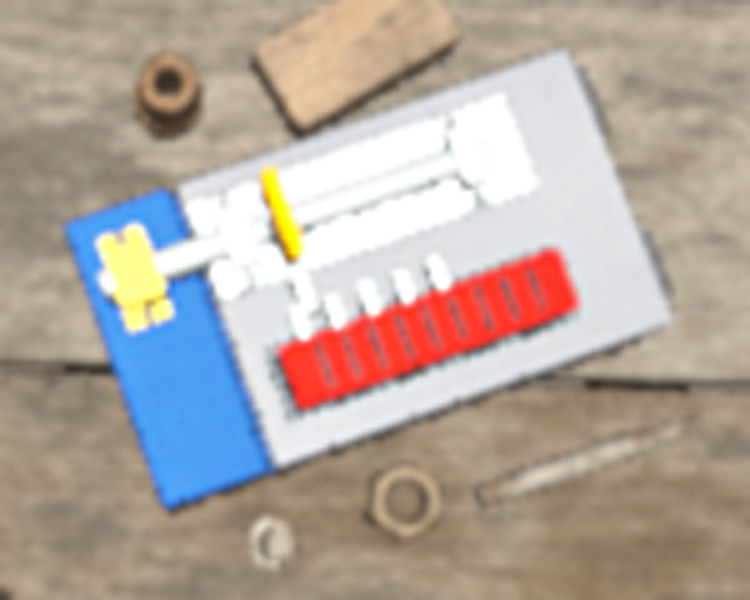

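The handle top moved from crop (378,130) to (270,170), about 50 mm, and the bolt passes through the keeper at (130,270). The red bar's corners are back at their starting pixels, so the catch is up. The other objects have not moved.

```bash
python3 -c "
from plant import ctrl
print(ctrl.sign_off())"
```

```text
the job is handed in; nothing more can be done
None
```

The bolt is fully home in the keeper, the catch has sprung back up to lock it, nothing around the case moved, and the job is handed in at about 16 s of the 48 s allowed.

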